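# Proof-load a glued stud with a spring balance

### The arm

A 6-joint arm with a two-finger parallel gripper is mounted at the origin on a cart in front of the work surface, level with it; the furniture and walls round the work are solid. World frame = base frame: x ahead of the robot, y to its left, z up, the work surface at z = 0. Lengths are in m, angles in rad, forces in N, time in s.
With the tool pointing down it reaches from about 0.375 to 0.9 m from the base axis. Payload 3.1 kg.
Tool frame: the origin (TCP) lies midway between the tips of the shut fingers; the grasp point (between the pads) lies 19 mm behind it; x points along the fingers, y is the direction in which the jaws open and shut, and the axes are right-handed (so a half turn about x gives the same grasp; the last joint's range is limited). The gripper opens to 85 mm and grips with 20 to 120 N. Pads are 22 mm wide; open, the fingers measure 114 mm over their backs; the gripper's body (76 mm by 85 mm) begins 54 mm behind the grasp point. The pads swing forward as they close: fully open they stand 13 mm farther back than shut.
Start: joints at [-0.178, 0.527, 1.433, -0, 1.181, -0.178], TCP at [0.625, 0, 0.198] pointing down, gripper open.
Joint ranges: [-3.08, 3.08], [-0.75, 2.2], [0.22, 2.44], [-1.43, 4.57], [0, 2.65], [-2.85, 2.85]. Speed limits (rad/s): [2.79, 2.79, 3.14, 3.14, 3.14, 3.14].

### API

Orientations are given as a unit quaternion [x, y, z, w].
In Python, from station import manip gives the robot as it stands.
- The arm moves only by the tool carry_out, never from a script. Its argument "commands" is a list that holds one entry, the list of rows, each a list of 7 numbers: the shift along the tool's x, y, z in units of 25 mm (1.0 is 25 mm), then the turn, a rotation vector about the tool's x, y, z in units of 5 degrees (1.0 is 5 degrees), then the finger opening in mm, from 0 to 85.4. A call has exactly 5 rows; each row is the pose to reach, as a shift and turn from the pose commanded when the call began, along the tool's axes at that moment; what a row does not reach only later rows make up. A row lasts 1/10 s, in which the tool goes at most 50 mm and 8.59 degrees, less where a joint would pass 70% of its speed; a pose out of reach is approached as far as the arm can. A call with a gripper value outside its range is refused whole. The fingers move at their own pace and stop on an object; "force" is the grip in N (left out, the last holds). Time passes only in rows, so rows that repeat a pose let the fingers close, or fill a call up. It gives the time, the measured TCP pose, the force and the opening at its end, in the units of the state.
- manip.sense(): the state, without advancing time (a new reading comes with each control period).
- manip.snapshot(name): name is "scene" or "side" or "wrist"; returns a dict with "image" (384x512x3 uint8, red, green, blue), "fx", "fy", "cx", "cy" (pixels), "k1" (the pictures are not rectified: a ray, as slopes to the right and down, at radius r is drawn at 1 + k1 r^2 times it, then the intrinsics apply), "rvec" (rotation vector, rad) and "tvec" (3), from world to camera coordinates, as OpenCV has them. Camera axes: x right, y down, z forward; pixel columns grow to the right and rows downward; lengths in m; the calibration is good to about 2 mm. A picture is of the moment at which its call begins. There is no depth.
- manip.sign_off(): hands the job in, once; it reports no verdict.
The state is a dict: "t": time; "q": joint angles; "qd": joint speeds; "tau": joint torques, N m; "tcp_pos": TCP position; "tool_rot": TCP orientation; "force": force on the tool from outside, world axes, zero at the start; "ft_torque": the same for the moment, N m; "finger_gap": opening from 0.0 (shut) to 1.0 (fully open).
Only numpy, scipy, OpenCV 4.12 (cv2) and the standard library are available. Lean on these libraries where they do the work, as an engineer would, in place of code of your own. Each camera call takes 0.05 s, during which the arm holds its last target.

### The job

Proof-load the steel stud glued to the strip on the test block: pick up the clear spring balance by its barrel with a light grip (25 N at most, or the barrel pinches its rod) and put the ring at the end of its rod down over the stud without pressing hard on it. Then, keeping the balance level, off the bench and in line with the strip, draw it slowly away from the clamped end until the broad black mark on the white rod has just come wholly out of the barrel's mouth, never as far as the next thin ring, or the bond is overloaded. Finish while still holding it there, the mark at the mouth, and leave the other things on the bench alone.

Things in the scene. Friction and masses are not known exactly. Their poses are not given: they have to be found in the camera images.
- spring_balance: Loose spring balance, 0.12 kg, lying on the bench: clear round plastic barrel 22 mm thick (104 mm of it free) between square black collars 26 x 26 mm, 12 mm long. Origin on the underside below mid-barrel; x along the barrel to the mouth (collar face, x = +67 mm) and ring; z up; barrel axis 13 mm above the origin. A wire loop ends at x = -88 mm. A 12 N grip holds it against the pull.
- barrel_mid (a point): Point on the barrel's axis midway between the collars, 13 mm above the balance's underside: the place to grip, fingers closing across the 22 mm barrel. Same axes as the balance.
- scale_rod (a joint): How far the white rod (12 mm thick) is drawn out, m: 0 = fully in (start), 0.07 = end stop. An inner spring pulls it in: 1 N at 0, plus 100 N/m, so 6 N at the mark. Thin black rings every 10 mm; the mark is the one broad black band, 6 mm wide, its edge nearest the barrel flush with the mouth at 0.050. The next thin ring comes at 0.060.
- ring_centre (a point): Centre of the horizontal steel ring at the end of the rod: hole 24 mm in diameter, wire 5 mm thick, on the barrel's axis. It lies 100 mm ahead of barrel_mid when the rod is fully in and moves out with the rod.
- test_block: Grey steel block fixed to the bench, 134 x 64 x 12 mm, an aluminium strip (112 x 30 x 4 mm) lengthwise on it; a clamp bar with two screws (up to 34 mm high) crosses the strip near one end. Origin on the bench below the stud, near the other end. x runs along the strip from the stud to the clamp bar (bar at +80 mm): the pull is along -x. z up. The block reaches from x = -22 to +112 mm.
- stud_neck (a point): Point on the upright steel stud's axis, 33 mm above the bench, mid-neck (neck 8 mm thick, free from 19 to 47 mm above the bench; head 13 mm wide, top at 55 mm). Axes as the test block. When the pull is taut the ring's centre stands 8 mm from the stud's axis, towards -x.
- timer: Square white digital timer 64 x 64 x 19 mm on the bench, origin under its middle. Leave alone.
- lab_book: Dark closed lab book 208 x 149 x 12 mm lying on the bench, origin under its middle. Leave alone.
- petri_dish: Clear petri dish, 59 mm diameter, 13 mm high, on the bench, origin under its middle. Leave alone.
- flask: Clear conical flask, 63 mm diameter, 102 mm high, standing on the bench, origin under its middle. Leave alone.

How it is judged:
By the outcome, as a careful person would: the job done as asked, in the order asked, and still so for the second after the job is handed in, while the arm keeps its last pose, push and grip.
It also fails if it takes over 45 s, if anything falls off the work surface, if the arm or the gripper's body presses on something with over 40 N, if the wrist force passes 120 N, or if a joint passes its speed limit or range.

## Working session

There is one attempt and no reset: what is moved stays moved. The work goes in short steps, Python scripts to look and compute and a tool call to move; the robot and the scene stay as the last step left them, time stands still between calls to the robot, and variables do not carry over. Pictures are saved under pics/ and viewed, and the job is handed in when it is done.

Besides the shell and the picture viewer there is one more tool, called after "Request:" by a JSON object that holds its "api" and its "payload". carry_out: Moves the arm, as the interface text tells. Its arguments: {"type":"object","properties":{"commands":{"type":"array"},"force":{"type":"number"}},"required":["commands"]}

```bash
mkdir -p pics; ls; cat > h.py <<'E'
import numpy as np, cv2, pickle
from station import manip
def snap(n,f):
    s=manip.snapshot(n); cv2.imwrite(f'pics/{f}.png',s['image'][:,:,::-1]); pickle.dump(s,open(f'pics/{f}.pkl','wb')); return s
def load(f): return pickle.load(open(f'pics/{f}.pkl','rb'))
def ray(s,u,v):
    xd=np.array([(u-s['cx'])/s['fx'],(v-s['cy'])/s['fy']]);x=xd.copy()
    for _ in range(30): x=xd/(1+s['k1']*(x@x))
    R=cv2.Rodrigues(np.array(s['rvec'],float))[0]; t=np.array(s['tvec'],float).ravel()
    return -R.T@t, R.T@np.array([x[0],x[1],1.])
def proj(s,P):
    R=cv2.Rodrigues(np.array(s['rvec'],float))[0]; t=np.array(s['tvec'],float).ravel()
    c=R@np.array(P,float)+t; x=c[:2]/c[2]; x=x*(1+s['k1']*(x@x)); return np.array([x[0]*s['fx']+s['cx'],x[1]*s['fy']+s['cy']])
def atz(s,u,v,z):
    o,d=ray(s,u,v); return o+d*(z-o[2])/d[2]
def tri(obs):
    A=np.zeros((3,3));b=np.zeros(3);rs=[ray(s,u,v) for s,u,v in obs]
    for o,d in rs:
        d=d/np.linalg.norm(d);M=np.eye(3)-np.outer(d,d);A+=M;b+=M@o
    p=np.linalg.solve(A,b); return p,[np.linalg.norm(np.cross(p-o,d/np.linalg.norm(d))) for o,d in rs]
def crop(f,u0,u1,v0,v1,k,out):
    im=cv2.imread(f'pics/{f}.png')[v0:v1,u0:u1]; im=cv2.resize(im,None,fx=k,fy=k,interpolation=cv2.INTER_CUBIC)
    for u in range((u0+19)//20*20,u1,20): cv2.putText(im,str(u),((u-u0)*k,10),0,.35,(0,0,255),1); cv2.line(im,((u-u0)*k,12),((u-u0)*k,18),(0,0,255),1)
    for v in range((v0+19)//20*20,v1,20): cv2.putText(im,str(v),(0,(v-v0)*k+4),0,.35,(0,0,255),1); cv2.line(im,(26,(v-v0)*k),(32,(v-v0)*k),(0,0,255),1)
    cv2.imwrite(f'pics/{out}.png',im)
E
python3 - <<'E'
from h import *
for n in ['scene','side','wrist']:
    s=snap(n,n+'0'); print(n,s['fx'],s['cx'],s['cy'],s['k1'],ray(s,256,192))
print(manip.sense())
E
```

```text
pics
scene 436.09080290452323 252.56687382387614 186.9938112686299 -0.13064637879388394 (array([0.43113774, 1.25708883, 1.0936385 ]), array([ 0.10023217, -0.75557473, -0.64749834]))
side 418.02358947892503 255.93047508522096 196.69481469780948 -0.07014121247469843 (array([0.32265499, 1.15250292, 0.91816257]), array([ 0.18367955, -0.79699779, -0.57548459]))
wrist 269.2861663871572 254.7812233201141 196.3505770120421 -0.015959835973858905 (array([0.62557191, 0.08160403, 0.37384159]), array([ 0.00381596, -0.30109264, -0.95373485]))
{'t': 0.15, 'q': array([-1.78474347e-01,  5.28272982e-01,  1.43363364e+00, -1.58893729e-05,
        1.18141154e+00, -1.78512618e-01]), 'qd': array([ 1.60885021e-04, -3.65516333e-03, -4.86509230e-03, -9.21288974e-05,
       -9.96575104e-04, -1.23299742e-03]), 'tau': array([ 1.17890530e-03, -4.42742836e+01, -1.78276026e+01, -2.15643640e-04,
        5.61750654e-03, -9.84718270e-06]), 'tcp_pos': array([6.24376685e-01, 1.53005136e-04, 1.96937805e-01]), 'tool_rot': array([ 0.49963653,  0.50050904, -0.50034094,  0.49951274]), 'force': array([-0.55782833,  0.77634812,  0.26711242]), 'ft_torque': array([-0.01908111,  0.0553783 ,  0.00883334]), 'finger_gap': 0.9994785036403365}
```

View pics/scene0.png

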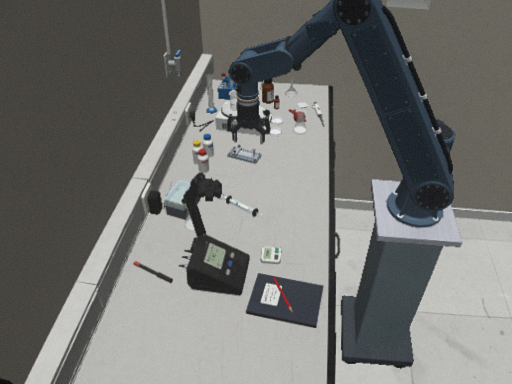

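View pics/side0.png

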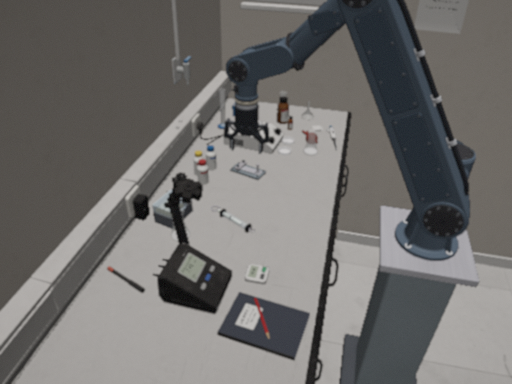

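View pics/wrist0.png

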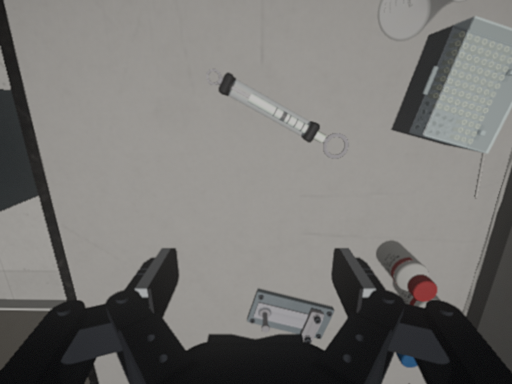

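```bash
python3 - <<'E'
from h import *
crop('wrist0',200,360,55,170,5,'w0a'); crop('wrist0',230,350,270,350,6,'w0b'); crop('scene0',210,270,130,225,6,'s0a'); crop('side0',200,280,150,240,6,'d0a')
E
```

```text
(no output)
```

View pics/w0a.png

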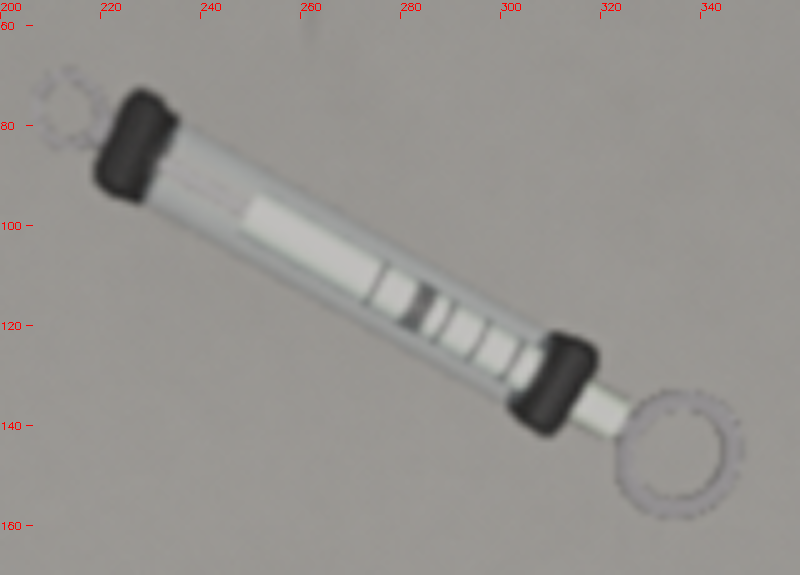

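View pics/w0b.png

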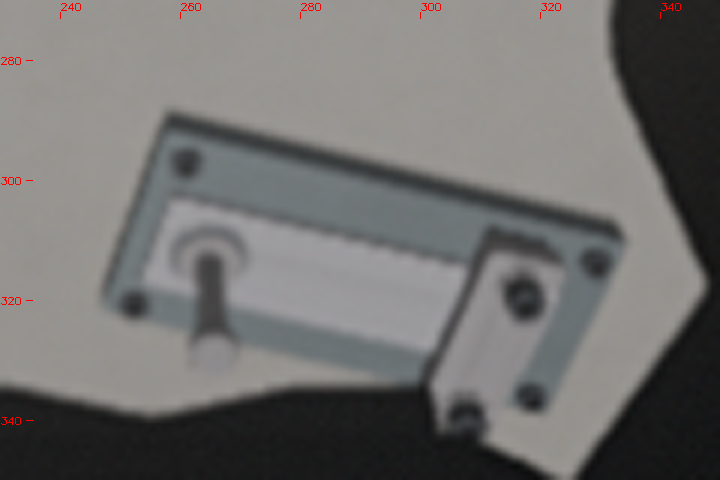

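View pics/s0a.png

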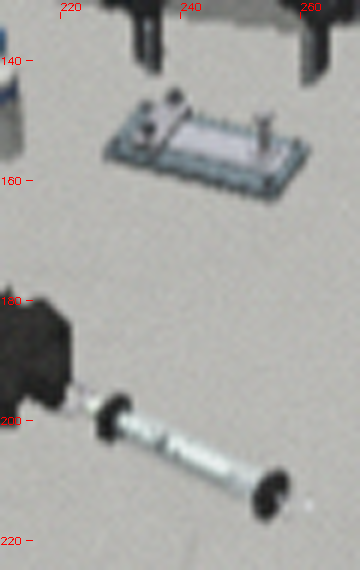

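View pics/d0a.png

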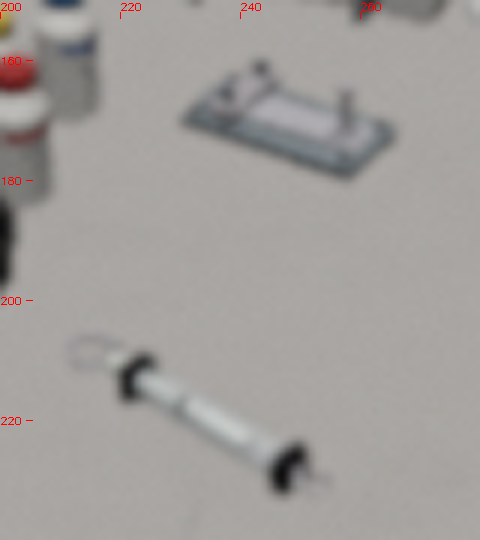

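```bash
python3 - <<'E'
from h import *
w,s,d=load('wrist0'),load('scene0'),load('side0')
for n,o in dict(front=[(w,309.5,131),(s,228.7,199.5),(d,222.3,213)],rear=[(w,226,83.5),(s,254.8,212),(d,248,228)],ring=[(w,334,145.5),(d,214,208.5)],studtop=[(w,265.5,328),(s,253.5,149.2),(d,257.5,165.3)],studbase=[(w,264.5,311.5),(s,253.5,155.5),(d,257.5,171.5)]).items():
    for ob in (o,o[:1]+o[-1:]): print(n,*[np.round(x,4) for x in tri(ob)])
f=atz(w,309.5,131,.013);r=atz(w,226,83.5,.013);g=atz(w,334,145.5,.013);b=atz(w,264.5,311.5,.017);t=atz(w,265.5,328,.055)
print(f,r,np.linalg.norm(f-r),(f+r)/2,g,np.linalg.norm(g-(f+r)/2)); print(b,t)
# block top corners z=.012
C=[atz(w,u,v,.012) for u,v in [(258,290),(333.5,309),(248,320.5)]]
print(C,np.linalg.norm(C[0]-C[1]),np.linalg.norm(C[0]-C[2]))
dd=C[1]-C[0];print('block yaw',np.degrees(np.arctan2(dd[1],dd[0])));dd=f-r;print('bal yaw',np.degrees(np.arctan2(dd[1],dd[0])))
E
```

```text
front [0.696  0.0514 0.0119] [0.0009 0.0014 0.0008]
front [0.6969 0.0513 0.0109] [0.0003 0.0003]
rear [0.5887 0.1088 0.0129] [0.0007 0.0008 0.0007]
rear [0.5888 0.1089 0.0121] [0.0005 0.0005]
ring [0.7326 0.0324 0.0094] [0.0009 0.0009]
ring [0.7326 0.0324 0.0094] [0.0009 0.0009]
studtop [ 0.6416 -0.2499  0.0381] [0.001  0.0014 0.0004]
studtop [ 0.6423 -0.2506  0.037 ] [0.0003 0.0003]
studbase [ 0.64   -0.2396  0.0139] [0.0018 0.0008 0.0013]
studbase [ 0.6403 -0.2393  0.0143] [0.0015 0.0015]
[0.69678293 0.05150525 0.013     ] [0.58933978 0.10901814 0.013     ] 0.12186781431498155 [0.64306136 0.08026169 0.013     ] [0.73064286 0.03276838 0.013     ] 0.0996299958755809
[ 0.64147849 -0.23584762  0.017     ] [ 0.6416889  -0.23264162  0.055     ]
[array([ 0.63069972, -0.19761827,  0.012     ]), array([ 0.75574864, -0.23522296,  0.012     ]), array([ 0.61421809, -0.25908311,  0.012     ])] 0.13058080548350207 0.06363624113243053
block yaw -16.737077709337576
bal yaw -28.159546865830023
```

```bash
python3 - <<'E'
from h import *
w,s,d=load('wrist0'),load('scene0'),load('side0')
crop('scene0',130,260,160,300,5,'s0b'); crop('side0',120,260,160,310,5,'d0b')
print(tri([(s,217,188),(d,200,189)]))
from scipy.spatial.transform import Rotation as Ro
print(Ro.from_quat(manip.sense()['tool_rot']).as_matrix().round(3))
print('wrist corners',[atz(w,u,v,0).round(3) for u,v in [(0,0),(511,0)]])
E
```

```text
(array([0.66842718, 0.31282486, 0.29113591]), [np.float64(0.002707069349807362), np.float64(0.002707069349807272)])
[[-0.002  1.     0.   ]
 [ 0.     0.    -1.   ]
 [-1.    -0.002 -0.   ]]
wrist corners [array([0.319, 0.205, 0.   ]), array([0.932, 0.206, 0.   ])]
```

View pics/s0b.png

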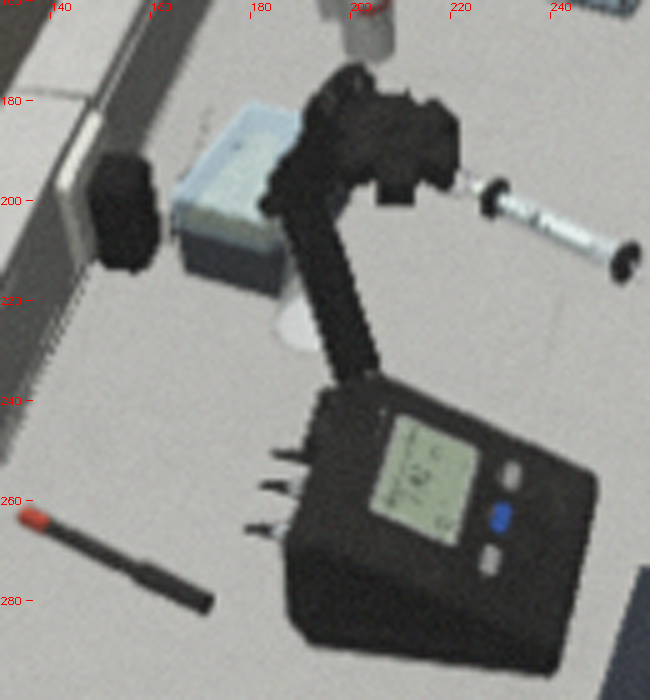

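View pics/d0b.png

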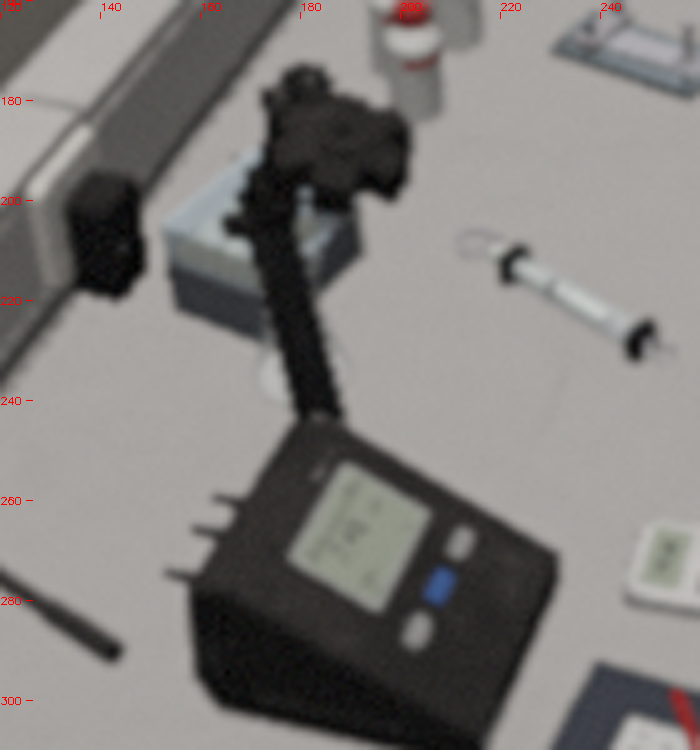

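Request:
{"api": "carry_out", "payload": {"commands": [[[0, 0, 0, 1.7, 0, 0, 60], [0, 0.1, -0.3, 3.4, 0, 0, 60], [0, 0.2, -0.7, 5.1, 0, 0, 60], [0, 0.3, -1.1, 6.8, 0, 0, 60], [0, 0.4, -1.5, 8.5, 0, 0, 60]]], "force": 20}}

```text
t: 0.65
tcp_pos: [0.6347, 0.0379, 0.1973]
tool_rot: [-0.648, -0.283, 0.648, -0.283]
force: [-0.7, 0.2, -0.0]
finger_gap: 0.703
```

Request:
{"api": "carry_out", "payload": {"commands": [[[0, 0, 0, 1.7, 0, 0, 60], [0, 0, 0, 3.4, 0, 0, 60], [0, 0, 0, 5.1, 0, 0, 60], [0, 0, 0, 6.8, 0, 0, 60], [0, 0, 0, 8.5, 0, 0, 60]]]}}

```text
t: 1.15
tcp_pos: [0.6346, 0.0376, 0.1973]
tool_rot: [-0.706, -0.029, 0.707, -0.029]
force: [-0.1, -0.6, -0.6]
finger_gap: 0.703
```

Request:
{"api": "carry_out", "payload": {"commands": [[[0, 0, 0, 1.7, 0, 0, 60], [0, 0, 0, 3.4, 0, 0, 60], [0, 0, 0, 5.1, 0, 0, 60], [0, 0, 0, 6.64, 0, 0, 60], [0, 0, 0, 6.64, 0, 0, 60]]]}}

```text
t: 1.65
tcp_pos: [0.6347, 0.0376, 0.1973]
tool_rot: [-0.686, 0.172, 0.686, 0.172]
force: [-0.1, -0.0, 0.3]
finger_gap: 0.701
```

```bash
python3 - <<'E'
from h import *
from scipy.spatial.transform import Rotation as Ro
s=snap('wrist','wrist1'); st=manip.sense(); print(st['t'],st['tcp_pos'],st['force'],Ro.from_quat(st['tool_rot']).as_matrix().round(3),st['q'])
R=Ro.from_quat(st['tool_rot']).as_matrix()
print(R.T@(np.array([.643,.0803,.12])-st['tcp_pos'])/.025)
E
```

```text
1.7 [0.63471421 0.03759262 0.19734766] [-0.33028333  0.07735638  0.63683547] [[-0.001 -0.47  -0.883]
 [ 0.    -0.883  0.47 ]
 [-1.     0.     0.001]] [-1.16311729e-01  5.43089435e-01  1.40366449e+00 -9.79147276e-06
  1.19560911e+00  1.94391810e+00]
[ 3.0937889  -1.6644515   0.50837753]
```

View pics/wrist1.png

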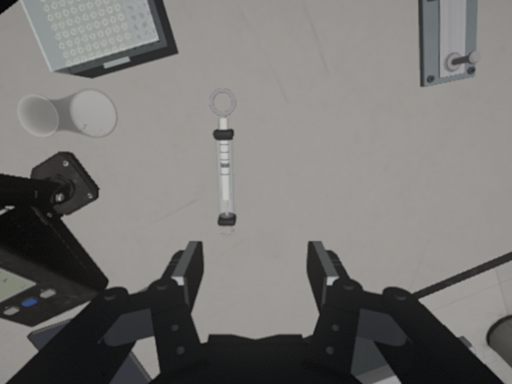

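```bash
python3 - <<'E'
from h import *
crop('wrist1',190,260,80,240,5,'w1a'); crop('wrist1',410,490,0,90,7,'w1b')
E
```

```text
(no output)
```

View pics/w1a.png

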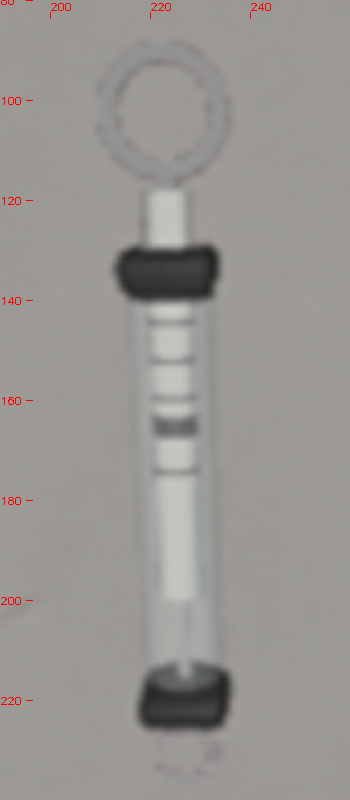

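View pics/w1b.png

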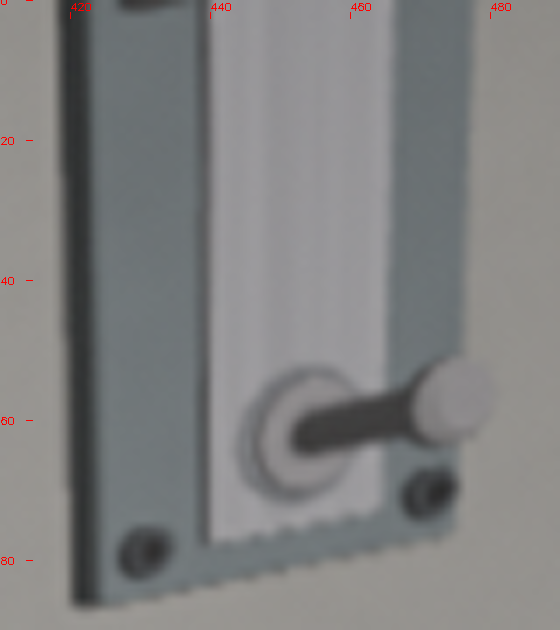

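```bash
python3 - <<'E'
from h import *
w,x,d,s=load('wrist0'),load('wrist1'),load('side0'),load('scene0')
for n,o in dict(front=[(w,309.5,131),(x,223.3,134.5),(s,228.7,199.5),(d,222.3,213)],rear=[(w,226,83.5),(x,226.7,220),(d,248,228)],ring=[(w,334,145.5),(x,222.7,102)],studtop=[(w,265.5,329),(x,474.5,57),(s,253.5,149.2),(d,257.5,165.3)],studbase=[(w,264.5,311.5),(x,453,62),(s,253.5,155.5),(d,257.5,171.5)]).items():
    for ob in (o,o[:2]): print(n,*[np.round(v,4) for v in tri(ob)])
f=atz(x,223.3,134.5,.013);r=atz(x,226.7,220,.013);g=atz(x,222.7,102,.013);print(f,r,g,np.linalg.norm(f-r),(f+r)/2)
for a,b in((r,f),(r,g)): dd=b-a;print('yaw',np.degrees(np.arctan2(dd[1],dd[0])))
print('stud',atz(x,453,62,.017),atz(x,474.5,57,.055))
C=[atz(x,u,v,.012) for u,v in [(423.5,86),(421,0),(474.5,75.5)]]; dd=C[1]-C[0];print(C,'byaw',np.degrees(np.arctan2(dd[1],dd[0])),np.linalg.norm(C[2]-C[0]))
dd=C[2]-C[0];print(np.degrees(np.arctan2(dd[1],dd[0]))+90)
E
```

```text
front [0.696  0.0518 0.0123] [0.0009 0.0004 0.0014 0.0008]
front [0.6963 0.0517 0.0152] [0. 0.]
rear [0.5886 0.1091 0.0124] [0.0007 0.0003 0.0004]
rear [0.5893 0.1086 0.0151] [0.0003 0.0003]
ring [0.7317 0.0325 0.0099] [0.0002 0.0002]
ring [0.7317 0.0325 0.0099] [0.0002 0.0002]
studtop [ 0.6404 -0.2444  0.0427] [0.0025 0.0014 0.0007 0.0013]
studtop [ 0.6417 -0.2348  0.0549] [0.0001 0.0001]
studbase [ 0.64   -0.2397  0.0138] [0.0018 0.0001 0.0008 0.0013]
studbase [ 0.641  -0.2373  0.0164] [0.0008 0.0008]
[0.69628253 0.05202281 0.013     ] [0.58843835 0.10908311 0.013     ] [0.73163648 0.03235854 0.013     ] 0.12200920323051437 [0.64236044 0.08055296 0.013     ]
yaw -27.883294408784312
yaw -28.182098766728167
stud [ 0.64055243 -0.23769106  0.017     ] [ 0.64162726 -0.23479596  0.055     ]
[array([ 0.6299233 , -0.20007891,  0.012     ]), array([ 0.72125853, -0.22589554,  0.012     ]), array([ 0.61189072, -0.26104726,  0.012     ])] byaw -15.78336811131181 0.06357919521909837
-16.47660522224841
```

Request:
{"api": "carry_out", "payload": {"commands": [[[0.5, -0.5, 0.2, 0, 0, 0, 60], [1.5, -1.2, 0.4, 0, 0, 0, 60], [3.0, -1.66, 0.53, 0, 0, 0, 60], [4.5, -1.66, 0.53, 0, 0, 0, 60], [5.5, -1.66, 0.53, 0, 0, 0, 60]]]}}

```text
t: 2.2
tcp_pos: [0.6407, 0.0821, 0.0565]
tool_rot: [-0.684, 0.171, 0.688, 0.171]
force: [0.3, -0.2, -0.5]
finger_gap: 0.701
```

```bash
python3 - <<'E'
from h import *
s=snap('wrist','wrist2'); st=manip.sense(); print(st['t'],st['tcp_pos'],st['force'])
for n,p in dict(mid=[.6425,.0805,.013],ring=[.7317,.0324,.013],stud=[.6412,-.236,.055]).items(): print(n,proj(s,p))
E
```

```text
2.25 [0.6379817  0.08186789 0.05271541] [-1.22800105  0.10203739 -1.55295179]
mid [255.93974844 203.11709289]
ring [257.05770728  76.47859821]
stud [731.8420956  -7.6658878]
```

View pics/wrist2.png

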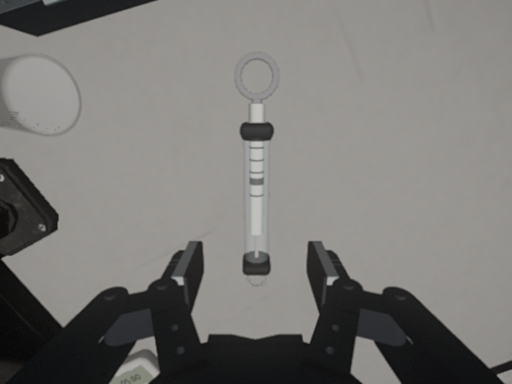

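Request:
{"api": "carry_out", "payload": {"commands": [[[0, 0, 0, 0, 0, 0, 60], [0.5, 0, 0, 0, 0, 0, 60], [1.1, 0, 0, 0, 0, 0, 60], [1.6, 0, 0, 0, 0, 0, 60], [1.8, 0, 0, 0, 0, 0, 60]]]}}

```text
t: 2.75
tcp_pos: [0.642, 0.0803, 0.0138]
tool_rot: [-0.685, 0.172, 0.687, 0.172]
force: [0.0, -0.0, 0.2]
finger_gap: 0.702
```

Request:
{"api": "carry_out", "payload": {"commands": [[[0, 0, 0, 0, 0, 0, 50], [0, 0, 0, 0, 0, 0, 50], [0.1, 0, 0, 0, 0, 0, 50], [0.2, 0, 0, 0, 0, 0, 50], [0.2, 0, 0, 0, 0, 0, 50]]]}}

```text
t: 3.25
tcp_pos: [0.6428, 0.0804, 0.0101]
tool_rot: [-0.686, 0.172, 0.686, 0.172]
force: [-0.7, 0.0, 0.7]
finger_gap: 0.582
```

```bash
python3 - <<'E'
from h import *
s=snap('wrist','wrist3'); st=manip.sense(); print(st['t'],st['tcp_pos'],st['force'],st['finger_gap'])
for n,p in dict(mid=[.6425,.0805,.013],ring=[.7317,.0324,.013],tcp=st['tcp_pos']).items(): print(n,proj(s,p))
E
```

```text
3.3 [0.64285219 0.08039834 0.01021046] [-0.3233309  -0.76565029  0.61955421] 0.5841589156809169
mid [255.51540403 229.0627679 ]
ring [256.29789712  73.40589275]
tcp [255.39843021 226.94049157]
```

View pics/wrist3.png

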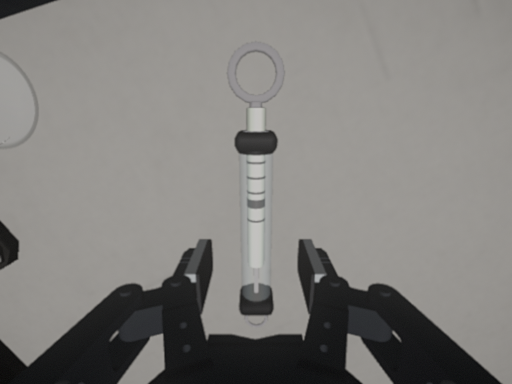

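Request:
{"api": "carry_out", "payload": {"commands": [[[0.15, 0, 0, 0, 0, 0, 50], [0.3, 0, 0, 0, 0, 0, 40], [0.3, 0, 0, 0, 0, 0, 30], [0.3, 0, 0, 0, 0, 0, 15], [0.3, 0, 0, 0, 0, 0, 15]]], "force": 20}}

```text
t: 3.8
tcp_pos: [0.6429, 0.0803, 0.0027]
tool_rot: [0.686, -0.172, -0.686, -0.172]
force: [-0.1, -0.9, -0.0]
finger_gap: 0.175
```

Request:
{"api": "carry_out", "payload": {"commands": [[[0, 0, 0, 0, 0, 0, 15], [0, 0, 0, 0, 0, 0, 15], [0, 0, 0, 0, 0, 0, 15], [0, 0, 0, 0, 0, 0, 15], [0, 0, 0, 0, 0, 0, 15]]]}}

```text
t: 4.3
tcp_pos: [0.6429, 0.0804, 0.0028]
tool_rot: [0.686, -0.172, -0.686, -0.172]
force: [0.1, -0.2, -0.6]
finger_gap: 0.171
```

```bash
python3 - <<'E'
from h import *
s=snap('wrist','wrist4'); st=manip.sense(); print(st['t'],st['tcp_pos'],st['force'],st['finger_gap']*85.4)
E
```

```text
4.35 [0.64290199 0.08035915 0.00273115] [ 0.35733521 -0.28318846  0.36328218] 15.009931778125868
```

View pics/wrist4.png

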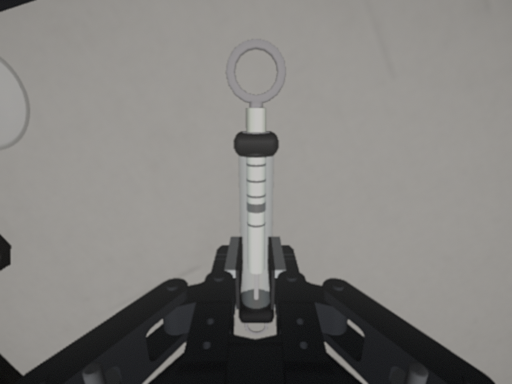

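```bash
python3 - <<'E'
from h import *
crop('wrist4',200,320,120,345,3,'w4a')
crop('wrist4',215,300,220,330,7,'w4b')
s=load('wrist4')
print(s['image'].shape)
E
```

```text
(384, 512, 3)
```

View pics/w4b.png

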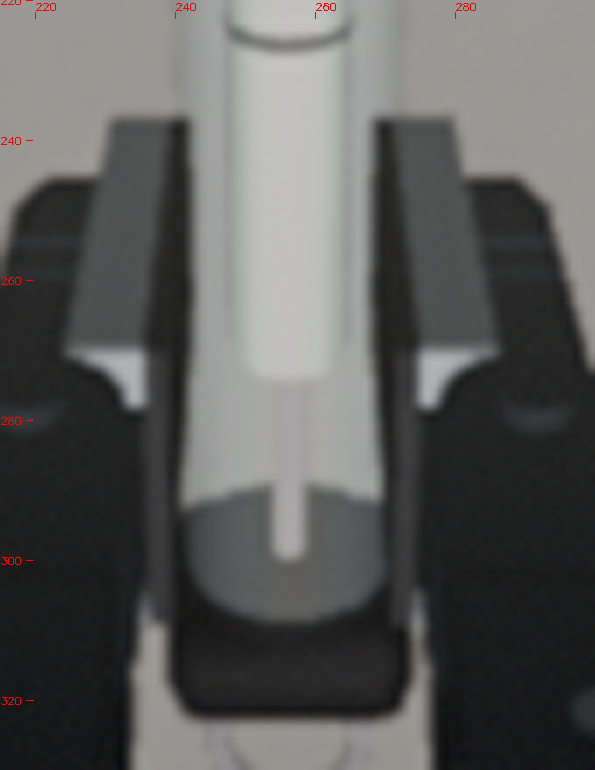

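Request:
{"api": "carry_out", "payload": {"commands": [[[0, 0, 0, 0, 0, 0, 30], [0, 0, 0, 0, 0, 0, 30], [0.08, 0, 0, 0, 0, 0, 30], [0.08, 0, 0, 0, 0, 0, 20], [0.08, 0, 0, 0, 0, 0, 15]]], "force": 20}}

```text
t: 4.85
tcp_pos: [0.6428, 0.0804, 0.0006]
tool_rot: [-0.686, 0.172, 0.686, 0.172]
force: [0.8, 0.3, -0.9]
finger_gap: 0.176
```

Request:
{"api": "carry_out", "payload": {"commands": [[[0, 0, 0, 0, 0, 0, 12], [0, 0, 0, 0, 0, 0, 9], [0, 0, 0, 0, 0, 0, 6], [0, 0, 0, 0, 0, 0, 3], [0, 0, 0, 0, 0, 0, 3]]]}}

```text
t: 5.35
tcp_pos: [0.6429, 0.0804, 0.0007]
tool_rot: [-0.686, 0.172, 0.686, 0.172]
force: [0.0, -0.6, 1.5]
finger_gap: 0.035
```

```bash
python3 - <<'E'
from h import *
s=snap('wrist','wrist5'); st=manip.sense(); print(st['t'],st['tcp_pos'],st['force'],st['finger_gap']*85.4)
crop('wrist5',200,320,20,345,2,'w5a')
crop('wrist5',215,300,220,330,7,'w5b')
E
```

```text
5.4 [0.64291096 0.08037355 0.00072427] [-0.16754522  0.58051893 -0.23508119] 2.908315390915218
```

View pics/w5b.png

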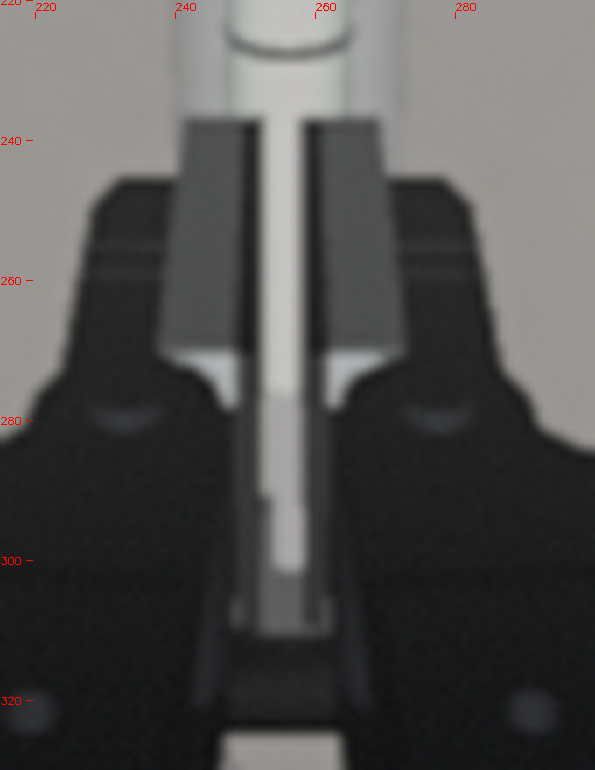

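```bash
python3 - <<'E'
from h import *
s=load('wrist5'); tcp=np.array([.6429,.0804,.0007]); f=np.array([np.cos(np.radians(-28)),np.sin(np.radians(-28)),0])
for z in (0,.01,.02,.03,.04,.05): print(z,[proj(s,tcp+f*a+[0,0,z]).round(1) for a in (-.011,0,.011)])
# width scale
l=np.array([-f[1],f[0],0])
for z in (0,.01,.013,.02,.03,.04): print(z,[proj(s,tcp+f*.011+l*w/2+[0,0,z]).round(1) for w in (.003,-.003,.022,-.022)])
for f in ('wrist3','wrist4','wrist5'): pass
crop('wrist3',180,330,120,340,3,'w3a')
E
```

```text
0 [array([255.5, 240.7]), array([255.5, 227. ]), array([255.4, 212.8])]
0.01 [array([255.5, 247.4]), array([255.5, 233.1]), array([255.5, 218.3])]
0.02 [array([255.6, 254.9]), array([255.5, 240. ]), array([255.5, 224.5])]
0.03 [array([255.6, 263.2]), array([255.6, 247.6]), array([255.6, 231.4])]
0.04 [array([255.7, 272.5]), array([255.6, 256.2]), array([255.6, 239.1])]
0.05 [array([255.7, 282.9]), array([255.7, 265.8]), array([255.7, 247.9])]
0 [array([253.3, 212.8]), array([257.6, 212.8]), array([239.9, 212.8]), array([271. , 212.7])]
0.01 [array([253.2, 218.3]), array([257.7, 218.3]), array([239.1, 218.3]), array([271.8, 218.3])]
0.013 [array([253.2, 220.1]), array([257.8, 220.1]), array([238.9, 220.1]), array([272.1, 220.1])]
0.02 [array([253.2, 224.5]), array([257.9, 224.5]), array([238.2, 224.5]), array([272.8, 224.4])]
0.03 [array([253.1, 231.4]), array([258.1, 231.4]), array([237.3, 231.4]), array([273.9, 231.3])]
0.04 [array([253. , 239.1]), array([258.3, 239.1]), array([236.2, 239.1]), array([275. , 239.1])]
```

View pics/w3a.png

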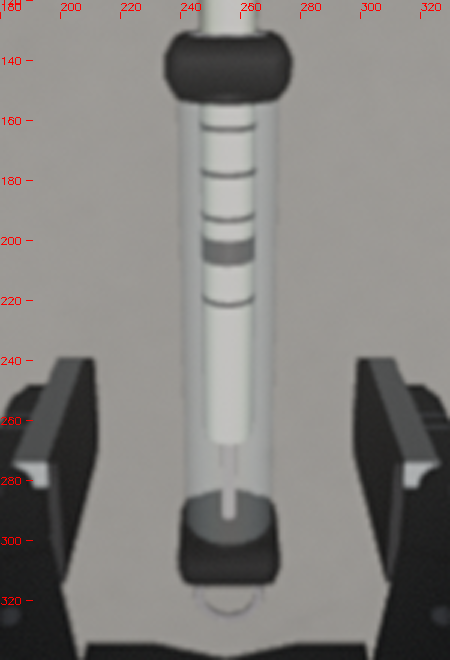

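View pics/w5a.png

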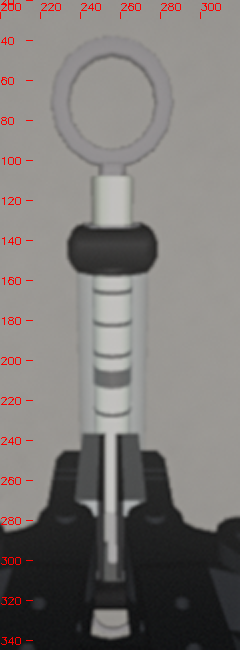

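```bash
python3 - <<'E'
from h import *
for n in ('scene','side'): snap(n,n+'5')
s=load('scene5');d=load('side5')
print(proj(s,[.6429,.0804,.0007]),proj(d,[.6429,.0804,.0007]), manip.sense()['tcp_pos'])
crop('scene5',190,290,140,240,6,'s5a'); crop('side5',180,280,150,250,6,'d5a')
E
```

```text
[241.24179614 208.19648172] [234.72525457 222.80519903] [0.64293493 0.08037062 0.00073979]
```

View pics/s5a.png

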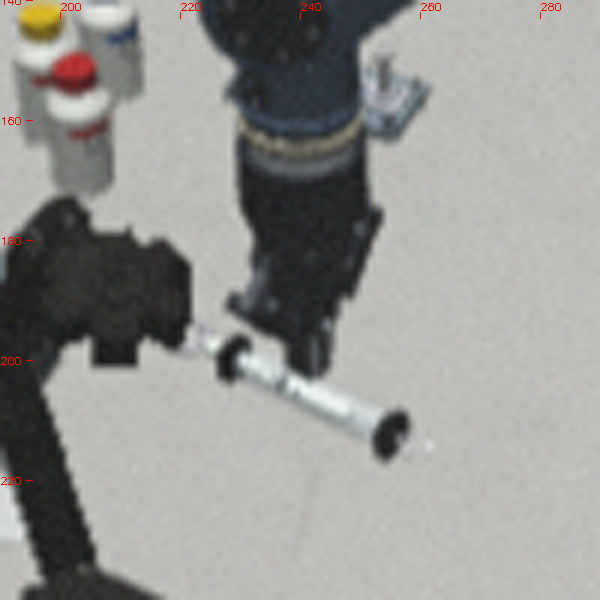

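View pics/d5a.png

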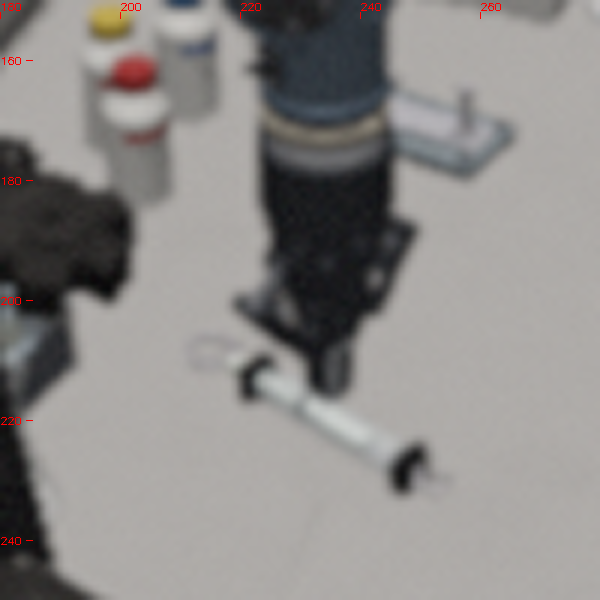

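```bash
python3 - <<'E'
from h import *
s=load('scene5');d=load('side5');w=load('wrist5')
print(tri([(s,241.8,202.8),(d,234.5,215.8)]),tri([(s,241.8,202.8),(d,234.5,215.8),(w,255.5,237)]))
for z in (0,.02,.025,.03,.035,.04): print(z,proj(s,[.6429,.0804,z]).round(1),proj(d,[.6429,.0804,z]).round(1))
# camera relative to tcp at start vs now
print([ (ray(load(f),256,192)[0]) for f in('wrist0','wrist5')])
E
```

```text
(array([0.63433842, 0.11124135, 0.0563883 ]), [np.float64(0.0004957494254019349), np.float64(0.0004957494254017812)]) (array([0.64398362, 0.07723971, 0.0259614 ]), [np.float64(0.003479256124868123), np.float64(0.0023127683837795296), np.float64(0.0031443617269985022)])
0 [241.2 208.3] [234.7 223. ]
0.02 [241.1 204.3] [234.6 218.4]
0.025 [241.1 203.3] [234.6 217.3]
0.03 [241.  202.3] [234.6 216.2]
0.035 [241.  201.3] [234.6 215. ]
0.04 [240.9 200.3] [234.6 213.8]
[array([0.62557191, 0.08160403, 0.37384159]), array([0.71547735, 0.0422134 , 0.17772575])]
```

Request:
{"api": "carry_out", "payload": {"commands": [[[0, 0, 0, 0, 0, 0, 30], [0, 0, 0, 0, 0, 0, 45], [0, 0, 0, 0, 0, 0, 45], [0, 0, 0, 0, 0, 0, 45], [0, 0, 0, 0, 0, 0, 45]]], "force": 20}}

```text
t: 6.0
tcp_pos: [0.6429, 0.0804, 0.0007]
tool_rot: [0.686, -0.172, -0.686, -0.172]
force: [-0.1, -0.4, 0.1]
finger_gap: 0.528
```

Request:
{"api": "carry_out", "payload": {"commands": [[[0.2, 0, 0, 0, 0, 0, 45], [0.4, 0, 0, 0, 0, 0, 45], [0.6, 0, 0, 0, 0, 0, 45], [0.6, 0, 0, 0, 0, 0, 45], [0.6, 0, 0, 0, 0, 0, 45]]]}}

```text
t: 6.5
tcp_pos: [0.6426, 0.0804, -0.0147]
tool_rot: [-0.686, 0.172, 0.686, 0.172]
force: [-0.1, 0.9, -0.2]
finger_gap: 0.527
```

```bash
python3 - <<'E'
from h import *
s=snap('wrist','wrist6');d=snap('side','side6'); st=manip.sense(); print(st['t'],st['tcp_pos'],st['force'],st['finger_gap']*85.4)
crop('wrist6',190,320,120,340,3,'w6a'); crop('side6',180,280,150,250,6,'d6a')
E
```

```text
6.6 [ 0.64304589  0.08036038 -0.01425438] [-0.18213317 -0.07393229  0.55862827] 44.6895661472332
```

View pics/w6a.png

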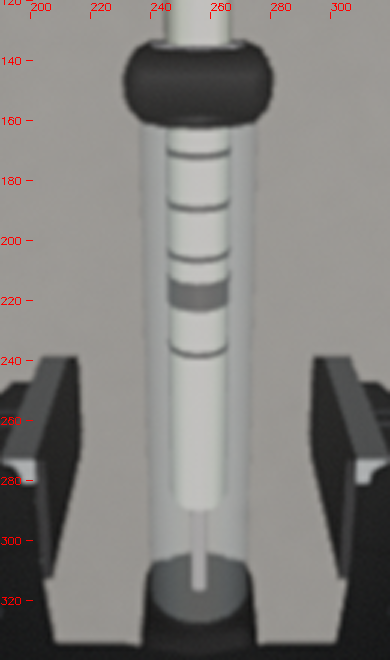

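View pics/d6a.png

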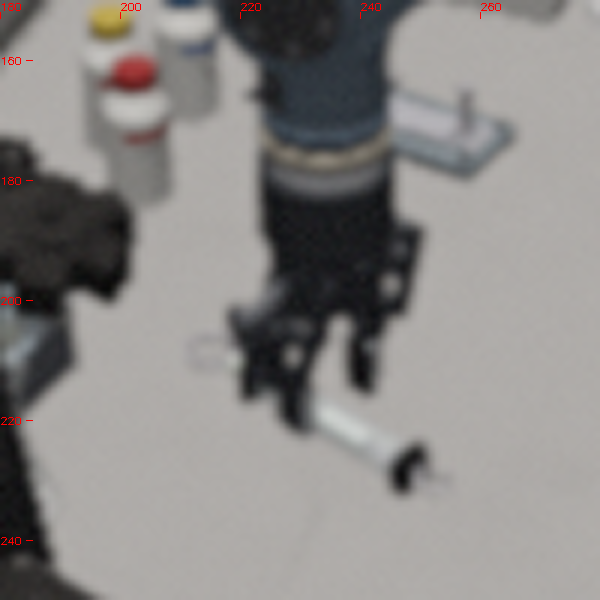

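Request:
{"api": "carry_out", "payload": {"commands": [[[0.15, 0, 0, 0, 0, 0, 45], [0.3, 0, 0, 0, 0, 0, 45], [0.46, 0, 0, 0, 0, 0, 40], [0.46, 0, 0, 0, 0, 0, 35], [0.46, 0, 0, 0, 0, 0, 35]]]}}

```text
t: 7.1
tcp_pos: [0.6427, 0.0804, -0.0261]
tool_rot: [-0.686, 0.172, 0.686, 0.172]
force: [-0.5, -0.0, -0.8]
finger_gap: 0.409
```

```bash
python3 - <<'E'
from h import *
s=snap('wrist','wrist7');d=snap('side','side7'); st=manip.sense(); print(st['t'],st['tcp_pos'],st['force'],st['finger_gap']*85.4)
crop('wrist7',190,320,120,340,3,'w7a'); crop('side7',180,280,150,250,6,'d7a')
E
```

```text
7.2 [ 0.64301166  0.08035151 -0.02576525] [-0.82908845 -0.16668447  1.11686456] 35.31336427672115
```

View pics/w7a.png

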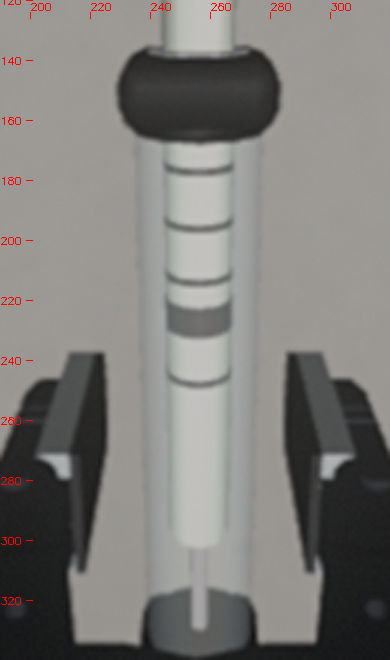

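View pics/d7a.png

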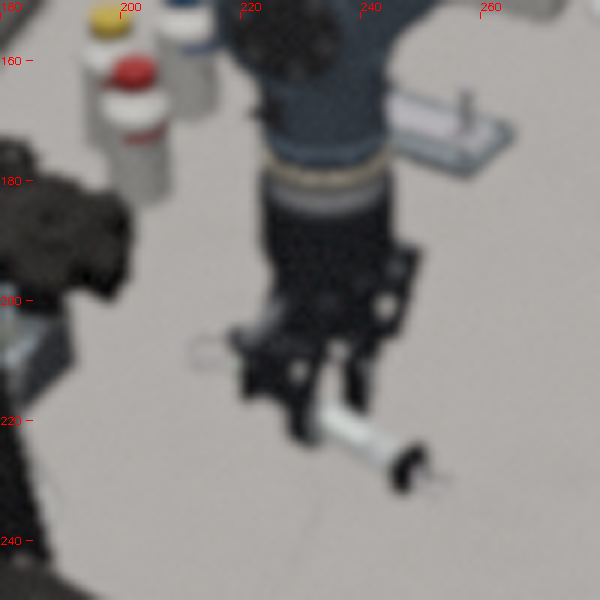

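Request:
{"api": "carry_out", "payload": {"commands": [[[0.06, 0, 0, 0, 0, 0, 32], [0.06, 0, 0, 0, 0, 0, 26], [0.06, 0, 0, 0, 0, 0, 22], [0.06, 0, 0, 0, 0, 0, 15], [0.06, 0, 0, 0, 0, 0, 10]]], "force": 20}}

```text
t: 7.7
tcp_pos: [0.6429, 0.0803, -0.0272]
tool_rot: [-0.686, 0.172, 0.686, 0.172]
force: [-1.1, -0.1, 0.7]
finger_gap: 0.244
```

```bash
python3 - <<'E'
from h import *
s=snap('wrist','wrist8'); st=manip.sense(); print(st['t'],st['tcp_pos'],st['force'],st['finger_gap']*85.4)
crop('wrist8',190,320,20,340,2,'w8a')
E
```

```text
7.75 [ 0.64291485  0.08031472 -0.02717143] [-0.07260728 -0.09770633  1.15135166] 20.97439508294255
```

View pics/w8a.png

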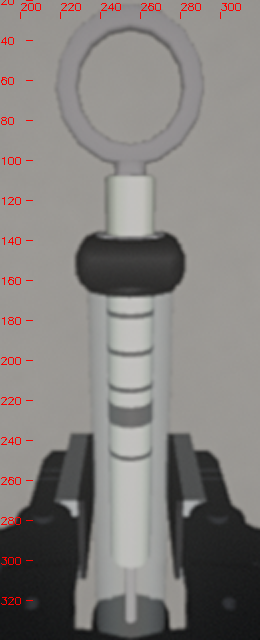

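Request:
{"api": "carry_out", "payload": {"commands": [[[-0.2, 0, 0, 0, 0, 0, 10], [-0.7, 0, 0, 0, 0, 0, 10], [-1.4, 0, 0, 0, 0, 0, 10], [-2.2, 0, 0, 0, 0, 0, 10], [-2.9, 0, 0, 0, 0, 0, 10]]]}}

```text
t: 8.25
tcp_pos: [0.6433, 0.0805, 0.047]
tool_rot: [0.686, -0.172, -0.685, -0.172]
force: [0.3, -0.5, -0.7]
finger_gap: 0.25
```

Request:
{"api": "carry_out", "payload": {"commands": [[[0, 0, 0, 0, 0, 0, 10], [0, 0, 0, 0, 0, 0, 10], [0, 0, 0, 0, 0, 0, 10], [0, 0, 0, 0, 0, 0, 10], [0, 0, 0, 0, 0, 0, 10]]]}}

```text
t: 8.75
tcp_pos: [0.6423, 0.0804, 0.0442]
tool_rot: [-0.685, 0.172, 0.686, 0.172]
force: [-0.5, 0.5, -1.5]
finger_gap: 0.243
```

```bash
python3 - <<'E'
from h import *
from scipy.spatial.transform import Rotation as Ro
s=snap('wrist','wrist9'); d=snap('side','side9'); st=manip.sense(); print(st['t'],st['tcp_pos'],st['force'],st['finger_gap']*85.4)
R=Ro.from_quat(st['tool_rot']).as_matrix(); print(R.round(4))
tgt=np.array([.5452,-.208]); dd=np.array([*(tgt-st['tcp_pos'][:2]),0]); print(R.T@dd/.025)
crop('side9',180,280,130,230,6,'d9a')
E
```

```text
8.85 [0.64252385 0.08037476 0.04450802] [ 0.54230263 -0.50687627 -0.91600956] 21.2023915657942
[[-1.200e-03 -4.726e-01 -8.813e-01]
 [ 1.000e-04 -8.813e-01  4.726e-01]
 [-1.000e+00  5.000e-04  1.100e-03]]
[ 4.07092611e-03  1.20053684e+01 -2.02044721e+00]
```

View pics/wrist9.png

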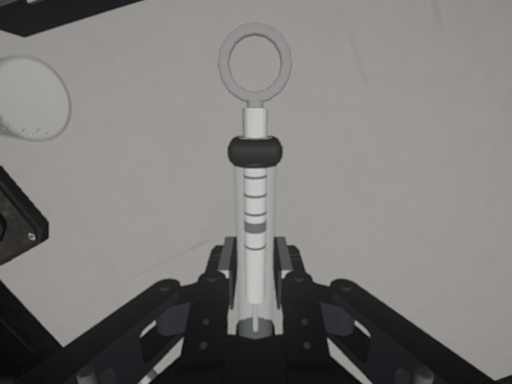

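View pics/d9a.png

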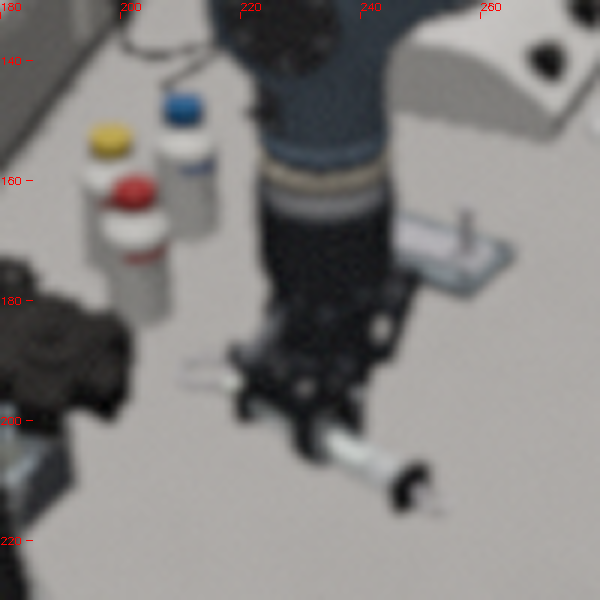

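Request:
{"api": "carry_out", "payload": {"commands": [[[0, 0.6, -0.1, 0, 0, 0, 10], [0, 1.8, -0.3, 0, 0, 0, 10], [0, 3.2, -0.54, 0, 0, 0, 10], [0, 4.6, -0.78, 0, 0, 0, 10], [0, 6.0, -1.01, 0, 0, 0, 10]]]}}

```text
t: 9.35
tcp_pos: [0.5933, -0.0658, 0.0452]
tool_rot: [-0.686, 0.172, 0.686, 0.172]
force: [0.5, -0.2, -2.0]
finger_gap: 0.242
```

Request:
{"api": "carry_out", "payload": {"commands": [[[0, 1.4, -0.24, -0.3, 0, 0, 10], [0, 2.8, -0.47, -0.8, 0, 0, 10], [0, 4.2, -0.71, -1.4, 0, 0, 10], [0, 5.3, -0.9, -2.0, 0, 0, 10], [0, 6.0, -1.01, -2.38, 0, 0, 10]]]}}

```text
t: 9.85
tcp_pos: [0.5443, -0.2111, 0.0453]
tool_rot: [0.7, -0.101, -0.7, -0.1]
force: [0.2, 0.9, -1.9]
finger_gap: 0.244
```

Request:
{"api": "carry_out", "payload": {"commands": [[[0, 0, 0, 0, 0, 0, 10], [0, 0, 0, 0, 0, 0, 10], [0, 0, 0, 0, 0, 0, 10], [0, 0, 0, 0, 0, 0, 10], [0, 0, 0, 0, 0, 0, 10]]]}}

```text
t: 10.35
tcp_pos: [0.5459, -0.2069, 0.0452]
tool_rot: [-0.7, 0.1, 0.7, 0.1]
force: [0.4, -0.1, -1.4]
finger_gap: 0.245
```

```bash
python3 - <<'E'
from h import *
from scipy.spatial.transform import Rotation as Ro
s=snap('wrist','wrist10'); d=snap('side','side10'); snap('scene','scene10'); st=manip.sense(); print(st['t'],st['tcp_pos'],st['force'],st['finger_gap']*85.4)
R=Ro.from_quat(st['tool_rot']).as_matrix(); print(R.round(4), np.degrees(np.arctan2(R[1,2],R[0,2])))
crop('side10',180,300,110,210,6,'d10a'); crop('wrist10',180,330,0,170,4,'w10a')
E
```

```text
10.5 [ 0.54581838 -0.20733529  0.04520587] [ 0.12944251  0.21684807 -2.14141025] 21.064195023938403
[[-1.000e-04 -2.798e-01 -9.601e-01]
 [ 0.000e+00 -9.601e-01  2.798e-01]
 [-1.000e+00  0.000e+00  1.000e-04]] 163.75379475711114
```

View pics/wrist10.png

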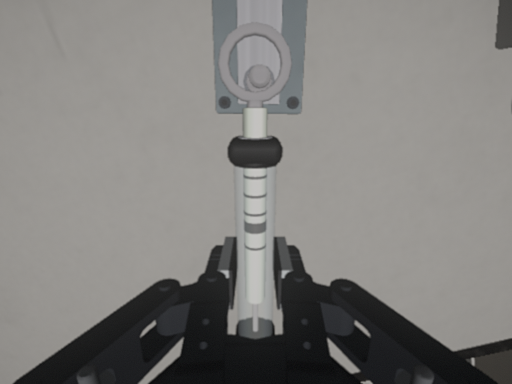

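View pics/w10a.png

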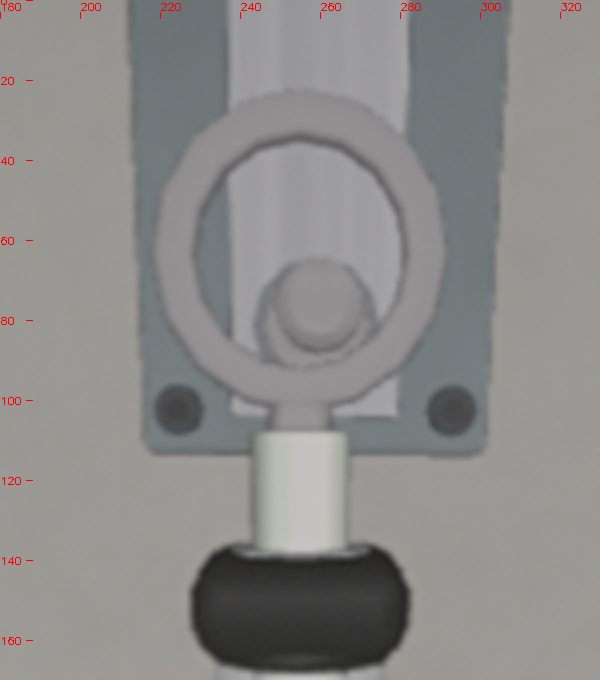

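View pics/d10a.png

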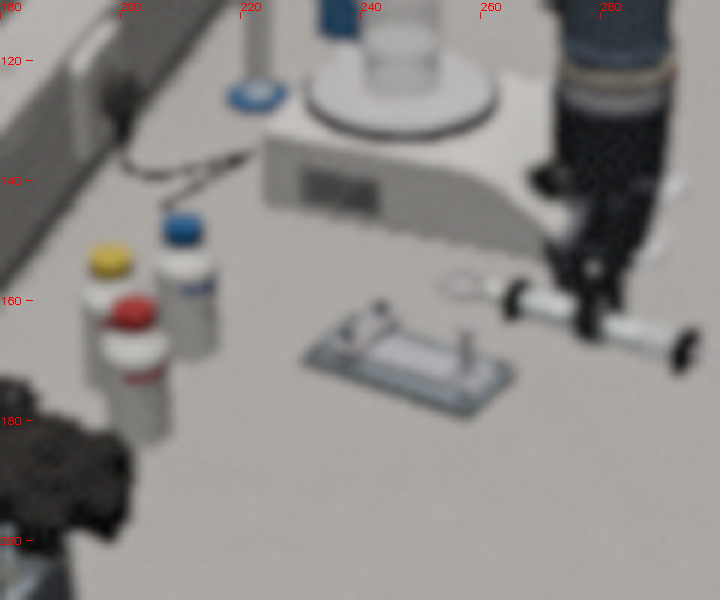

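```bash
python3 - <<'E'
from h import *
from scipy.spatial.transform import Rotation as Ro
s=load('wrist10'); tcp=np.array([.5458,-.2073])
print('head',atz(s,260,76,.055),'base',atz(s,259,78.5,.018))
for z in (.08,.083,.086): print('ring',z,atz(s,255.3,61.5,z),'mid from ring')
g=atz(s,255.3,61.5,.0845); print(np.linalg.norm(g[:2]-tcp), np.degrees(np.arctan2(*(g[:2]-tcp)[::-1])))
# edges: block left/right top edges z=.012, strip edges z=.016
for a,b,z in [((212.7,0),(216,112),.012),((306,0),(301.5,112),.012),((237,30),(238.5,103),.016),((281.5,0),(279.5,103),.016)]:
    p,q=atz(s,*a,z),atz(s,*b,z); dd=p-q; print('edge',p.round(4),q.round(4),np.degrees(np.arctan2(dd[1],dd[0])))
# block near corners
L=atz(s,216,113,.012);Rr=atz(s,301.5,113.5,.012);print(np.linalg.norm(L-Rr),(L+Rr)/2)
# balance axis direction from collars/rod
for a,b in [((255,152),(255.3,61.5))]:
    p,q=atz(s,*a,.0845),atz(s,*b,.0845); dd=q-p; print('bal',np.degrees(np.arctan2(dd[1],dd[0])))
# ring diameters: expect outer 34
for u,v in [((219,61.5),(291,61.5)),((228,61.5),(282,61.5))]:
    print([np.linalg.norm(atz(s,*u,z)-atz(s,*v,z)).round(4) for z in(.075,.08,.085,.09)])
E
```

```text
head [ 0.64023438 -0.23697699  0.055     ] base [ 0.64227771 -0.23755098  0.018     ]
ring 0.08 [ 0.64472745 -0.23542276  0.08      ] mid from ring
ring 0.083 [ 0.6443083  -0.23529486  0.083     ] mid from ring
ring 0.086 [ 0.64388916 -0.23516697  0.086     ] mid from ring
0.10218990353543989 -15.862138019997946
edge [ 0.6981 -0.2214  0.012 ] [ 0.6295 -0.2007  0.012 ] -16.838973825832348
edge [ 0.6808 -0.2812  0.012 ] [ 0.6118 -0.262   0.012 ] -15.576488017399162
edge [ 0.6757 -0.2317  0.016 ] [ 0.6308 -0.2189  0.016 ] -15.937127987031758
edge [ 0.6842 -0.2648  0.016 ] [ 0.6225 -0.2474  0.016 ] -15.745254719990948
0.06389634898988843 [ 0.61977677 -0.23107091  0.012     ]
bal -16.31481576074651
[np.float64(0.0357), np.float64(0.0345), np.float64(0.0333), np.float64(0.032)]
[np.float64(0.0268), np.float64(0.0259), np.float64(0.0249), np.float64(0.024)]
```

Request:
{"api": "carry_out", "payload": {"commands": [[[0, 0.05, 0.05, 0, 0, 0, 10], [0.2, 0.11, 0.1, 0, 0, 0, 10], [0.5, 0.11, 0.1, 0, 0, 0, 10], [0.8, 0.11, 0.1, 0, 0, 0, 10], [0.9, 0.11, 0.1, 0, 0, 0, 10]]]}}

```text
t: 11.0
tcp_pos: [0.5417, -0.2094, 0.0214]
tool_rot: [-0.699, 0.1, 0.701, 0.101]
force: [-0.5, 0.1, -1.2]
finger_gap: 0.246
```

Request:
{"api": "carry_out", "payload": {"commands": [[[0, 0, 0, 0, 0, 0, 10], [0, 0, 0, 0, 0, 0, 10], [0, 0, 0, 0, 0, 0, 10], [0, 0, 0, 0, 0, 0, 10], [0, 0, 0, 0, 0, 0, 10]]]}}

```text
t: 11.5
tcp_pos: [0.5427, -0.2099, 0.023]
tool_rot: [0.7, -0.1, -0.7, -0.1]
force: [0.6, 0.5, -0.2]
finger_gap: 0.245
```

```bash
python3 - <<'E'
from h import *
s=snap('wrist','wrist11'); d=snap('side','side11'); st=manip.sense(); print(st['t'],st['tcp_pos'],st['force'],st['finger_gap']*85.4)
for z in (.055,.033,.02): print(proj(s,[.641,-.2371,z]))
crop('side11',180,300,110,210,6,'d11a'); crop('wrist11',180,330,0,170,4,'w11a')
E
```

```text
11.6 [ 0.54257316 -0.20984234  0.02291088] [-0.38349911 -0.06304884 -1.45990237] 20.89363159819813
[252.67576302  64.31662941]
[252.94083034  70.18464269]
[253.06591055  72.95411493]
```

View pics/w11a.png

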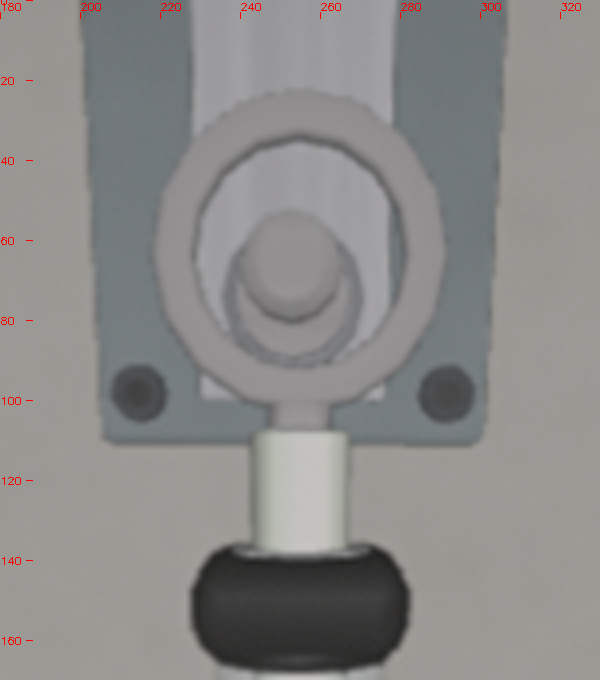

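View pics/d11a.png

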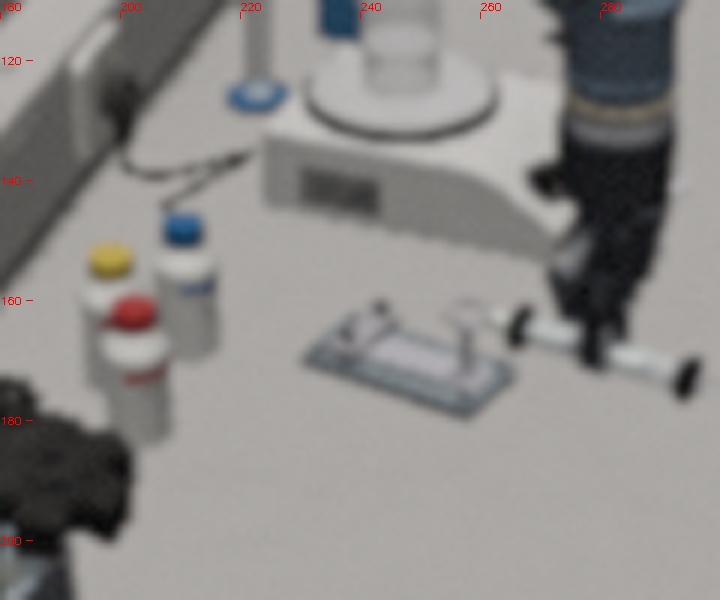

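Request:
{"api": "carry_out", "payload": {"commands": [[[0, -0.04, 0.03, 0, 0, 0, 10], [0.1, -0.04, 0.03, 0, 0, 0, 10], [0.25, -0.04, 0.03, 0, 0, 0, 10], [0.4, -0.04, 0.03, 0, 0, 0, 10], [0.5, -0.04, 0.03, 0, 0, 0, 10]]]}}

```text
t: 12.1
tcp_pos: [0.5418, -0.2085, 0.0096]
tool_rot: [-0.7, 0.1, 0.7, 0.1]
force: [-0.1, 1.5, -0.7]
finger_gap: 0.249
```

Request:
{"api": "carry_out", "payload": {"commands": [[[0.15, 0, 0, 0, 0, 0, 10], [0.3, 0, 0, 0, 0, 0, 10], [0.45, 0, 0, 0, 0, 0, 10], [0.6, 0, 0, 0, 0, 0, 10], [0.68, 0, 0, 0, 0, 0, 10]]]}}

```text
t: 12.6
tcp_pos: [0.5418, -0.2085, -0.0073]
tool_rot: [-0.7, 0.1, 0.7, 0.1]
force: [-0.5, -0.1, -0.1]
finger_gap: 0.243
```

Request:
{"api": "carry_out", "payload": {"commands": [[[0, 0, 0, 0, 0, 0, 10], [0, 0, 0, 0, 0, 0, 10], [0, 0, 0, 0, 0, 0, 10], [0, 0, 0, 0, 0, 0, 10], [0, 0, 0, 0, 0, 0, 10]]]}}

```text
t: 13.1
tcp_pos: [0.5421, -0.2087, -0.0066]
tool_rot: [0.7, -0.1, -0.7, -0.1]
force: [0.2, 0.2, -1.2]
finger_gap: 0.248
```

```bash
python3 - <<'E'
from h import *
s=snap('wrist','wrist12'); d=snap('side','side12'); st=manip.sense(); print(st['t'],st['tcp_pos'],st['force'],st['finger_gap']*85.4)
for z in (.055,.033,.02): print(proj(s,[.641,-.2371,z]))
crop('side12',220,300,130,210,7,'d12a'); crop('wrist12',180,330,0,170,4,'w12a')
E
```

```text
13.2 [ 0.54212783 -0.20869326 -0.00667262] [-0.172998   -0.3862471  -1.59072514] 20.79361862905503
[254.74196488  50.34477756]
[254.72280548  59.88516228]
[254.71423909  64.15302595]
```

View pics/w12a.png

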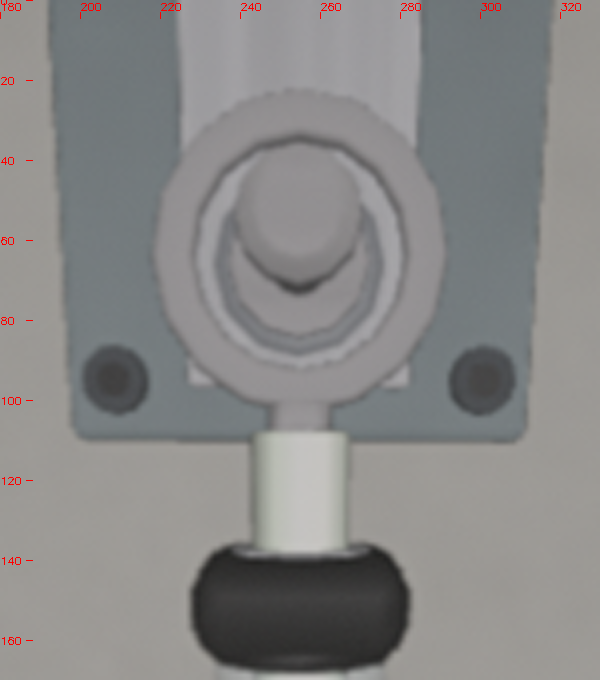

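View pics/d12a.png

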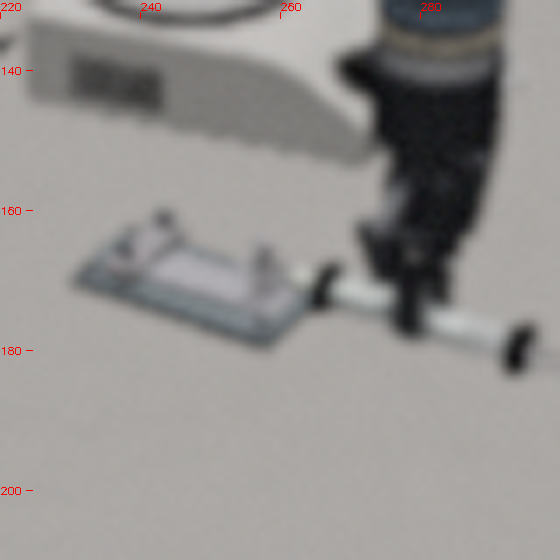

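Request:
{"api": "carry_out", "payload": {"commands": [[[0, 0, 0.06, 0, 0, 0, 10], [0, 0, 0.13, 0, 0, 0, 10], [0, 0, 0.2, 0, 0, 0, 10], [0, 0, 0.27, 0, 0, 0, 10], [0, 0, 0.34, 0, 0, 0, 10]]]}}

```text
t: 13.7
tcp_pos: [0.5344, -0.2065, -0.0066]
tool_rot: [0.7, -0.1, -0.699, -0.1]
force: [1.4, -0.1, -1.2]
finger_gap: 0.248
```

Request:
{"api": "carry_out", "payload": {"commands": [[[0, 0, 0.07, 0, 0, 0, 10], [0, 0, 0.14, 0, 0, 0, 10], [0, 0, 0.21, 0, 0, 0, 10], [0, 0, 0.28, 0, 0, 0, 10], [0, 0, 0.35, 0, 0, 0, 10]]]}}

```text
t: 14.2
tcp_pos: [0.5257, -0.204, -0.0067]
tool_rot: [0.7, -0.1, -0.7, -0.1]
force: [1.4, -0.6, -1.0]
finger_gap: 0.248
```

```bash
python3 - <<'E'
from h import *
s=snap('wrist','wrist13'); st=manip.sense(); print(st['t'],st['tcp_pos'],st['force'],st['finger_gap']*85.4)
crop('wrist13',180,330,0,290,2,'w13a')
E
```

```text
14.25 [ 0.52531958 -0.20379155 -0.00672114] [ 1.86545352  1.30598665 -1.39484786] 21.001325948070015
```

View pics/w13a.png

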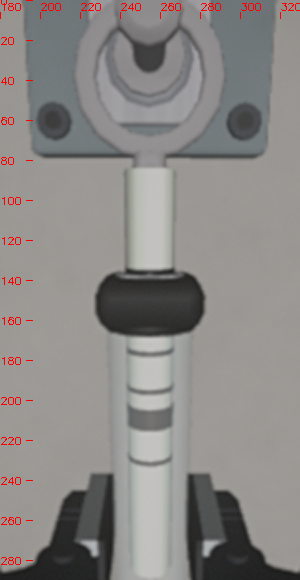

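Request:
{"api": "carry_out", "payload": {"commands": [[[0, 0, 0.07, 0, 0, 0, 10], [0, 0, 0.14, 0, 0, 0, 10], [0, 0, 0.21, 0, 0, 0, 10], [0, 0, 0.28, 0, 0, 0, 10], [0, 0, 0.35, 0, 0, 0, 10]]]}}

```text
t: 14.75
tcp_pos: [0.5173, -0.2015, -0.0067]
tool_rot: [0.7, -0.1, -0.7, -0.1]
force: [2.7, -1.5, -0.5]
finger_gap: 0.245
```

Request:
{"api": "carry_out", "payload": {"commands": [[[0, 0, 0.07, 0, 0, 0, 10], [0, 0, 0.14, 0, 0, 0, 10], [0, 0, 0.21, 0, 0, 0, 10], [0, 0, 0.28, 0, 0, 0, 10], [0, 0, 0.35, 0, 0, 0, 10]]]}}

```text
t: 15.25
tcp_pos: [0.5089, -0.1991, -0.0067]
tool_rot: [0.7, -0.1, -0.7, -0.1]
force: [3.4, -0.3, -0.7]
finger_gap: 0.248
```

Request:
{"api": "carry_out", "payload": {"commands": [[[0, 0, 0.07, 0, 0, 0, 10], [0, 0, 0.14, 0, 0, 0, 10], [0, 0, 0.21, 0, 0, 0, 10], [0, 0, 0.28, 0, 0, 0, 10], [0, 0, 0.35, 0, 0, 0, 10]]]}}

```text
t: 15.75
tcp_pos: [0.5005, -0.1966, -0.0067]
tool_rot: [0.7, -0.1, -0.7, -0.1]
force: [4.3, -1.2, -1.5]
finger_gap: 0.247
```

```bash
python3 - <<'E'
from h import *
s=snap('wrist','wrist14'); st=manip.sense(); print(st['t'],st['tcp_pos'],st['force'],st['finger_gap']*85.4)
crop('wrist14',200,310,0,290,2,'w14a');crop('wrist14',220,290,60,180,5,'w14b')
E
```

```text
15.8 [ 0.50009284 -0.1964167  -0.00674345] [ 4.56432587 -0.39110332 -0.68861949] 21.09546050731116
```

View pics/wrist14.png

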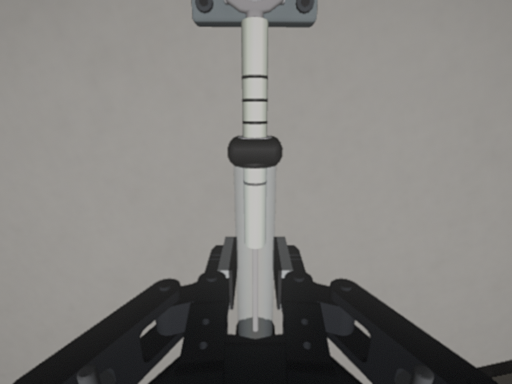

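View pics/w14b.png

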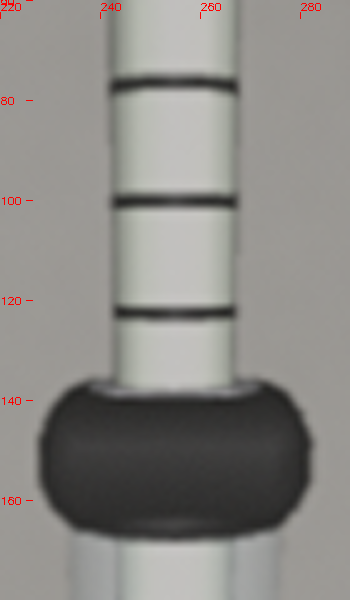

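Request:
{"api": "carry_out", "payload": {"commands": [[[0, 0, 0.07, 0, 0, 0, 10], [0, 0, 0.14, 0, 0, 0, 10], [0, 0, 0.21, 0, 0, 0, 10], [0, 0, 0.28, 0, 0, 0, 10], [0, 0, 0.35, 0, 0, 0, 10]]]}}

```text
t: 16.3
tcp_pos: [0.4926, -0.1944, -0.0066]
tool_rot: [0.701, -0.1, -0.699, -0.1]
force: [5.3, -1.8, -1.2]
finger_gap: 0.247
```

Request:
{"api": "carry_out", "payload": {"commands": [[[0, 0, 0.05, 0, 0, 0, 10], [0, 0, 0.1, 0, 0, 0, 10], [0, 0, 0.14, 0, 0, 0, 10], [0, 0, 0.14, 0, 0, 0, 10], [0, 0, 0.14, 0, 0, 0, 10]]]}}

```text
t: 16.8
tcp_pos: [0.4894, -0.1935, -0.0066]
tool_rot: [0.701, -0.1, -0.699, -0.1]
force: [5.4, -2.2, -1.2]
finger_gap: 0.246
```

```bash
python3 - <<'E'
from h import *
s=snap('wrist','wrist15'); st=manip.sense(); print(st['t'],st['tcp_pos'],st['force'],st['finger_gap']*85.4)
crop('wrist15',220,290,60,180,5,'w15b')
E
```

```text
16.85 [ 0.48942308 -0.19348916 -0.00660245] [ 5.48192983 -1.86846612 -1.20765248] 21.1299180838834
```

View pics/w15b.png

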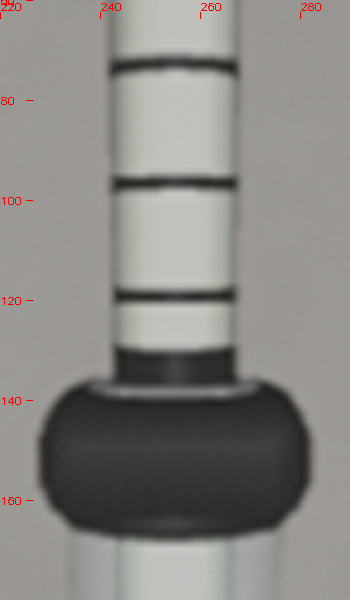

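Request:
{"api": "carry_out", "payload": {"commands": [[[0, 0, 0.04, 0, 0, 0, 10], [0, 0, 0.08, 0, 0, 0, 10], [0, 0, 0.12, 0, 0, 0, 10], [0, 0, 0.14, 0, 0, 0, 10], [0, 0, 0.14, 0, 0, 0, 10]]]}}

```text
t: 17.35
tcp_pos: [0.4863, -0.1927, -0.0065]
tool_rot: [0.701, -0.101, -0.699, -0.1]
force: [6.9, -2.0, -1.3]
finger_gap: 0.244
```

Request:
{"api": "carry_out", "payload": {"commands": [[[0, 0, 0, 0, 0, 0, 10], [0, 0, 0, 0, 0, 0, 10], [0, 0, 0, 0, 0, 0, 10], [0, 0, 0, 0, 0, 0, 10], [0, 0, 0, 0, 0, 0, 10]]]}}

```text
t: 17.85
tcp_pos: [0.4863, -0.1927, -0.0066]
tool_rot: [0.701, -0.101, -0.699, -0.1]
force: [5.4, -0.6, -1.8]
finger_gap: 0.243
```

```bash
python3 - <<'E'
from h import *
s=snap('wrist','wrist16'); d=snap('side','side16'); snap('scene','scene16'); st=manip.sense(); print(st['t'],st['tcp_pos'],st['force'],st['finger_gap']*85.4)
crop('wrist16',220,290,60,180,5,'w16b'); crop('side16',220,320,130,210,7,'d16a'); crop('scene16',200,300,120,200,7,'s16a')
E
```

```text
18.0 [ 0.48632497 -0.19268703 -0.00656335] [ 5.70822912 -2.0582735  -1.1987069 ] 21.07119333210382
```

View pics/w16b.png

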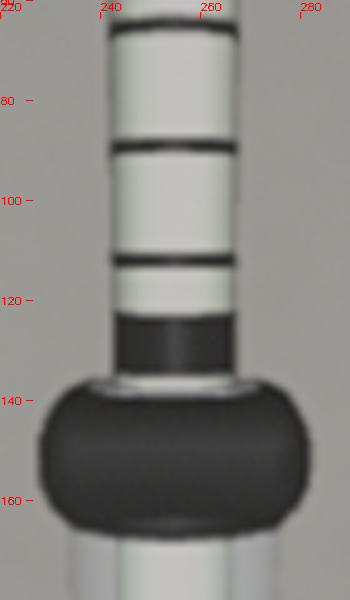

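View pics/d16a.png

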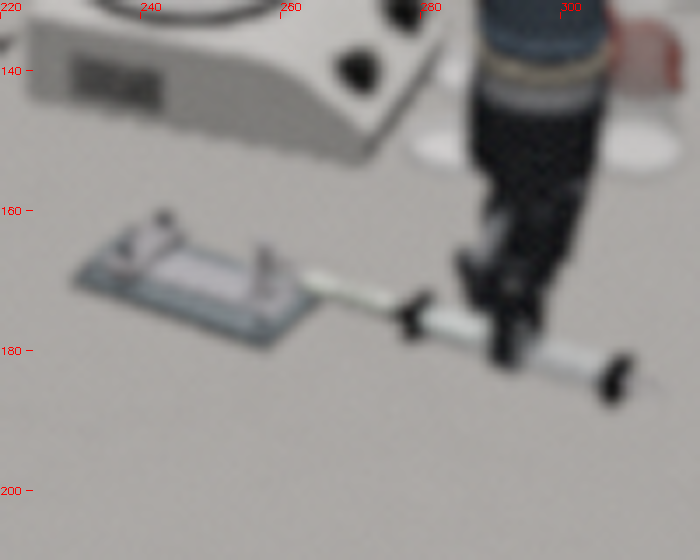

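View pics/wrist16.png

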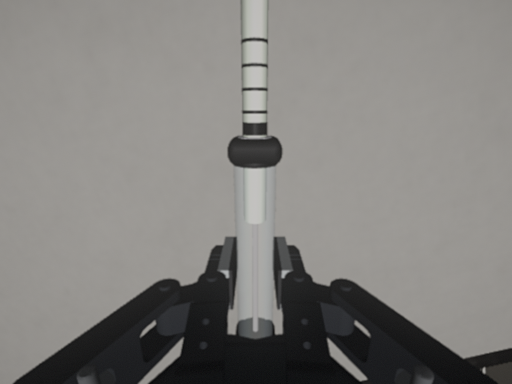

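```bash
python3 - <<'E'
from h import *
print(manip.sign_off())
E
```

```text
the job is handed in; nothing more can be done
None
```

I handed the job in at about 18 s. The arm is still holding the balance level and off the bench, with the ring hooked on the stud and the rod drawn out to the mark.

**What I did:**
- I gripped the barrel with a commanded 20 N and lifted it.
- I lowered the ring over the stud with no sign of pressing in the force readings.
- I then drew it along the strip's direction at up to about 18 mm/s, slowing for the last part.

**Last checks:**
- **Mark:** The wrist picture shows the whole broad mark out of the mouth, with a sliver of white rod behind it. I read about 51.5 mm from the ring spacing and from how far the arm moved. The next thin ring is not in sight.
- **Pull:** The wrist force is about 6.1 N along the strip, which fits the spring at that draw.
- **Steadiness:** The reported tool position did not change over the last half second.
- **Alignment:** The balance points at -16.3° and the strip measures about -16.2°. The balance sat about 33 mm above the bench at the axis.

**Disagreements:**
- **Finger height:** The fingertips stood about 30 mm higher than the reported TCP. My first two closings, with the TCP at the bench by its reading, shut above the barrel and held nothing. I measured the tips in the pictures and went lower, and the third closing gripped at 21 mm.
- **Stud height:** The far cameras put the top of the stud too low, at about 38 mm. Two wrist views gave 55 mm, which matches the text, so I used the wrist views.

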